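Make up two sample carriers

TASK

Make up the two wooden sample carriers alike from the containers standing between them (not those at the far edge of the bench): each gets one specimen vial, standing in the bay beside its handle, and one film canister, standing in the bay away from its handle. Keep the vials and canisters upright, and leave the yellow tub and the white cup standing where they are.

Things in the scene. Friction and masses are not known exactly. Their poses are not given: they have to be found in the camera images.
- vial_a: specimen vial, clear, with a cream-white screw cap, standing upright; 23 mm diameter, 62 mm tall (body to 46 mm height, above it the cap, 20 mm diameter), 20 to 60 g, loose. Origin: centre of its underside, z up. One of two like vials, which may be exchanged.
- vial_b: specimen vial, clear, with a cream-white screw cap, standing upright; 23 mm diameter, 62 mm tall (body to 46 mm height, above it the cap, 20 mm diameter), 20 to 60 g, loose. Origin: centre of its underside, z up. One of two like vials, which may be exchanged.
- canister_a: film canister, black and cylindrical with a grey lid, standing upright; 32 mm diameter (lid 34 mm), 50 mm tall, 20 to 60 g, loose. Origin: centre of its underside, z up. One of two like canisters, which may be exchanged.
- canister_b: film canister, black and cylindrical with a grey lid, standing upright; 32 mm diameter (lid 34 mm), 50 mm tall, 20 to 60 g, loose. Origin: centre of its underside, z up. One of two like canisters, which may be exchanged.
- carrier_1: pale wooden carrier, 134 x 64 mm, 0.5 to 1 kg, loose, any yaw; two open bays in a row, wall tops 18 mm and bay floors 5 mm above the bench; dark steel hoop handle, 49 mm high, at one end. Origin: underside; x along the row to the handle (at x = 67 mm), z up. Handle bay: centre x = +30, y = 0 mm, clear 46 (x) by 56 (y) mm. Other bay: centre x = -25, y = 0 mm, clear 56 x 56 mm.
- carrier_2: pale wooden carrier, 134 x 64 mm, 0.5 to 1 kg, loose, any yaw; two open bays in a row, wall tops 18 mm and bay floors 5 mm above the bench; dark steel hoop handle, 49 mm high, at one end. Origin: underside; x along the row to the handle (at x = 67 mm), z up. Handle bay: centre x = +30, y = 0 mm, clear 46 (x) by 56 (y) mm. Other bay: centre x = -25, y = 0 mm, clear 56 x 56 mm.
- yellow_tub: yellow screw-lidded tub, 66 mm diameter, 41 mm tall, loose: a bystander, not to be moved. Origin: centre of its underside.
- white_cup: open white plastic cup, 63 mm diameter at the rim, 65 mm tall, loose and light: a bystander, not to be moved. Origin: centre of its underside.
Things that resemble listed ones, but are neither listed nor needed, are in the scene too. What is shaped like the vial_b but green, red or turquoise is not meant.

How it is judged:
By the outcome, as a careful person would: the job done as asked, in the order asked, and still so for the second after the job is handed in, with the robot touching nothing.
It also fails if it takes over 96 s, if anything falls off the work surface, if the arm or the gripper's body presses on something with over 40 N, if the wrist force passes 120 N, or if a joint passes its speed limit or range.

ROBOT

A 7-joint arm with a two-finger parallel gripper is mounted at the origin on a cart in front of the work surface, level with it; the furniture and walls round the work are solid. World frame = base frame: x ahead of the robot, y to its left, z up, the work surface at z = 0. Lengths are in mm, angles in rad, forces in N, time in s.
With the tool pointing down it reaches from about 400 to 875 mm from the base axis. Payload 4.4 kg.
Tool frame: the origin (TCP) lies midway between the tips of the shut fingers; the grasp point (between the pads) lies 19 mm behind it; z points along the fingers, y is the line along which they close (so a half turn about z gives the same grasp; the last joint's range is limited). The gripper opens to 85 mm and grips with 20 to 120 N. Pads are 22 mm wide; open, the fingers measure 114 mm over their backs; the gripper's body (76 mm by 85 mm) begins 54 mm behind the grasp point. The pads swing forward as they close: fully open they stand 13 mm farther back than shut.
Start: joints at [1.097, 0.628, 0.038, 1.517, -0.027, 0.996, -0.02], TCP at [257.812, -596.7, 231.313] pointing down, gripper open.
Joint ranges: [-3.06, 3.06], [-0.37, 2.12], [-1.25, 1.32], [0.18, 2.47], [-1.1, 4.24], [0.23, 1.98], [-2.94, 2.94]. Speed limits (rad/s): [2.57, 2.57, 3.14, 3.14, 3.14, 3.14, 3.14].

INTERFACE

Orientations are given as [roll, pitch, yaw] about the fixed x, y, z axes, in that order (R = Rz(yaw) Ry(pitch) Rx(roll)).
In Python, from cell import ctrl, get_image, get_calibration gives the robot as it stands.
- The arm moves only by the shell command python3 -m creep 'ROWS'. ROWS is JSON, a list of rows, each an object of numbers: "dx", "dy", "dz": the shift along the world's x, y, z normalised to -1 to 1, where 1 is 0.4 m; "rx", "ry", "rz": the turn, a rotation vector about the world's x, y, z normalised to -1 to 1, where 1 is 2 pi rad; "grip": the closure, from -1 (fully open) to 1 (shut). A call has exactly 5 rows; each row is the pose to reach, as a shift and turn from the pose commanded when the call began, turning the shorter way round; what a row does not reach only later rows make up. A row lasts 1/8 s, in which the tool goes at most 62.5 mm and 10.7 degrees, less where a joint would pass 70% of its speed; a pose out of reach is approached as far as the arm can. A call with a number of a shift or a turn outside -1 to 1 is refused whole. A call with a gripper value outside its range is refused whole. The fingers move at their own pace and stop on an object; the grip force is fixed at half the most. Time passes only in rows, so rows that repeat a pose let the fingers close, or fill a call up. It gives the time, the measured TCP pose, the force, the opening and the grip force at its end, in the units of the state.
- ctrl.read_state(): the state, without advancing time (a new reading comes with each control period).
- get_image(name): name is "scene" or "side" or "wrist"; returns the picture (400x640x3 uint8, red, green, blue); there is no depth.
- get_calibration(name): a dict with "mtx" (3x3 intrinsics, pixels), "world_from_camera" (4x4, takes a point from camera to world coordinates). Camera axes: x right, y down, z forward; pixel columns grow to the right and rows downward; lengths in mm; the calibration is good to about 2 mm. The wrist camera is an equidistant fisheye: a pixel r from the principal point sees the ray r / f radians off the axis. A picture is of the moment at which its call begins: read the wrist's pose just before it. get_calibration takes no time and is no camera call; for the wrist camera it gives the pose at the moment of the call.
- ctrl.finish_job(): hands the job in; it is judged then, once.
The state is a dict: "clock": time; "qpos": joint angles; "qd": joint speeds; "tau": joint torques, N m; "eef_pos": TCP position; "tool_rot": TCP orientation; "force": force on the tool from outside, world axes, zero at the start; "torque": the same for the moment, N m; "width": finger opening in mm; "gripper_force": force on a finger pad.
Only numpy, scipy, OpenCV 4.12 (cv2) and the standard library are available. Lean on these libraries where they do the work, as an engineer would, in place of code of your own. Each camera call takes 0.05 s, during which the arm holds its last target. There are 200 camera calls.

## Working session

There is one attempt and no reset: what is moved stays moved. The work goes in short steps, Python scripts to look and compute and a shell command to move; the robot and the scene stay as the last step left them, time stands still between calls to the robot, and variables do not carry over. Pictures are saved under pics/ and viewed, at most 14 in all, crops included, and the job is handed in when it is done.

```bash
mkdir -p pics; ls; python3 - <<'E'
from cell import ctrl,get_image,get_calibration
import cv2
for n in("scene","side"):
    cv2.imwrite(f"pics/{n}0.png",cv2.cvtColor(get_image(n),cv2.COLOR_RGB2BGR))
    c=get_calibration(n);print(n,c)
s=ctrl.read_state();print(s)
E
```

```text
pics
scene {'mtx': array([[389.58838341,   0.        , 314.61466353],
       [  0.        , 389.58838341, 191.81203758],
       [  0.        ,   0.        ,   1.        ]]), 'world_from_camera': array([[-4.91189758e-01, -4.81750882e-01,  7.25705663e-01,
        -1.19967300e+02],
       [-8.71051812e-01,  2.70544673e-01, -4.09968683e-01,
         3.84353247e+02],
       [ 1.16697329e-03, -8.33499651e-01, -5.52518751e-01,
         5.67989755e+02],
       [ 0.00000000e+00,  0.00000000e+00,  0.00000000e+00,
         1.00000000e+00]])}
side {'mtx': array([[456.51648046,   0.        , 317.50966858],
       [  0.        , 456.51648046, 204.31237714],
       [  0.        ,   0.        ,   1.        ]]), 'world_from_camera': array([[ 8.51596764e-01, -1.81609156e-01,  4.91732718e-01,
        -1.13650903e+01],
       [-5.24178509e-01, -2.87055249e-01,  8.01770649e-01,
        -8.93359469e+02],
       [-4.45443290e-03, -9.40541014e-01, -3.39650938e-01,
         4.30414131e+02],
       [ 0.00000000e+00,  0.00000000e+00,  0.00000000e+00,
         1.00000000e+00]])}
{'clock': 0.1, 'qpos': array([ 1.09721574,  0.62924793,  0.03842292,  1.51824736, -0.02697125,
        0.99625969, -0.02000261]), 'qd': array([-1.37532711e-03, -2.22596925e-03,  4.45689601e-04, -6.33788094e-04,
        9.93285235e-05,  5.63713234e-04,  1.14331034e-04]), 'tau': array([ 3.75885182e-03, -5.64523280e+01,  1.23071004e+00, -1.93970436e+01,
        1.13146429e-02,  5.54146391e-03,  1.06055154e-05]), 'eef_pos': array([ 257.59333769, -596.19740205,  230.49092372]), 'tool_rot': array([-3.13994791e+00,  2.66664801e-05,  4.07811774e-01]), 'force': array([-0.00759339, -0.62267409,  0.13622951]), 'torque': array([ 0.055804  , -0.03085377, -0.03878965]), 'gripper_force': 0.0, 'width': 85.59708214207804}
```

View pics/scene0.png

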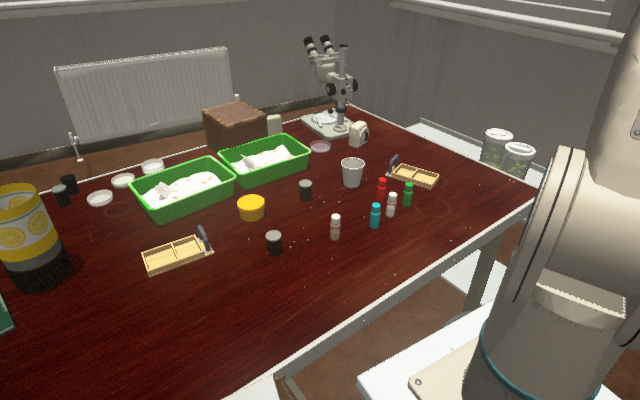

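View pics/side0.png

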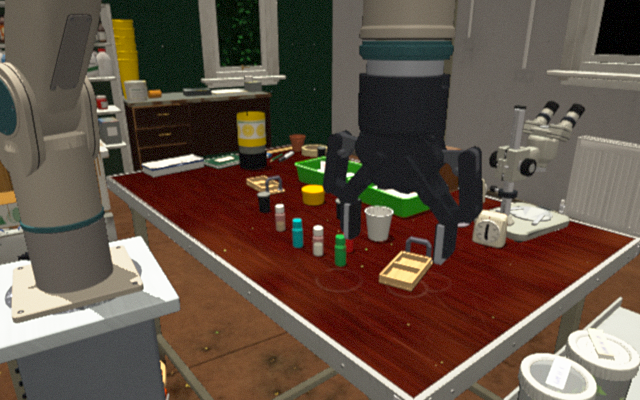

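The scene picture shows carriers at (177,254) and (414,176), cream-capped vials at (335,227) and (391,204), canisters at (274,243) and (305,190). The red, green and turquoise vials are decoys, and the two canisters at (65,190) stand at the far edge. I'll confirm in enlarged crops.

```bash
python3 - <<'E'
import cv2
a=cv2.imread("pics/scene0.png")
cv2.imwrite("pics/c1.png",cv2.resize(a[170:280,130:290],None,fx=5,fy=5,interpolation=cv2.INTER_CUBIC))
cv2.imwrite("pics/c2.png",cv2.resize(a[145:250,290:450],None,fx=5,fy=5,interpolation=cv2.INTER_CUBIC))
E
```

```text
(no output)
```

View pics/c1.png

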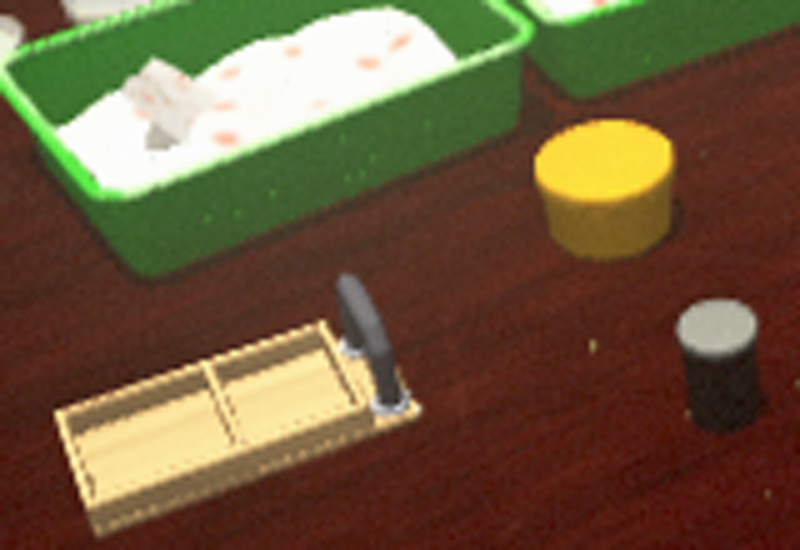

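View pics/c2.png

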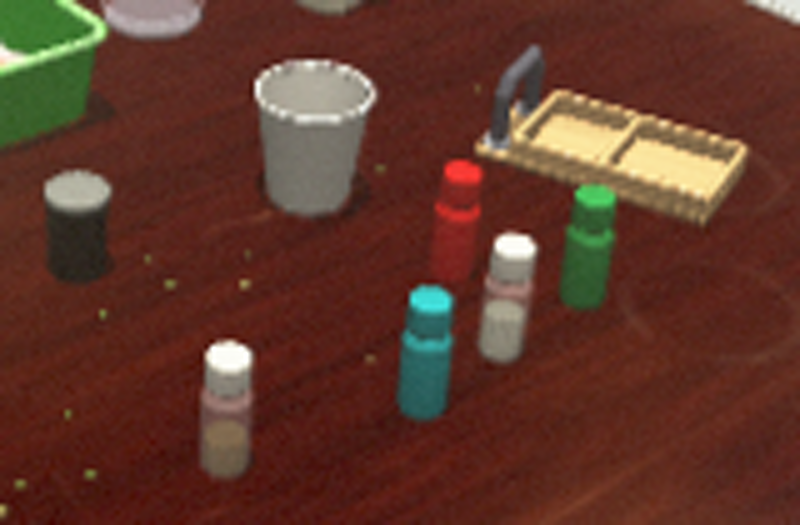

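The crops confirm it: cap tops in c2 at (229,352) and (515,245) are cream-white with clear bodies, so those are the vials meant. The red, turquoise and green ones are not. Canister lids are at c1 (717,322) and c2 (78,188).

```bash
cat > h.py <<'E'
import numpy as np
from cell import ctrl,get_image,get_calibration
def ray(n,px,z,c=None):
    c=c or get_calibration(n);K=c["mtx"];T=c["world_from_camera"]
    u=(px[0]-K[0,2])/K[0,0];v=(px[1]-K[1,2])/K[1,1]
    if n=="wrist":
        r=np.hypot(u,v);d=np.array([u/r*np.sin(r),v/r*np.sin(r),np.cos(r)])
    else:d=np.array([u,v,1])
    d=T[:3,:3]@d;o=T[:3,3];return (o+d*(z-o[2])/d[2]).round(1)
E
python3 - <<'E'
from h import *
c1=lambda x,y:((x+.5)/5-.5+130,(y+.5)/5-.5+170)
c2=lambda x,y:((x+.5)/5-.5+290,(y+.5)/5-.5+145)
for n,p,z in [("vL top",c2(229,352),62),("vL bottom",c2(226,466),4),("vR",c2(515,245),62),("turq",c2(432,298),62),("red",c2(463,172),62),("green",c2(595,196),62),
 ("canL",c1(717,322),50),("canR",c2(78,188),50),("tub",c1(605,158),41),("cup",c2(315,88),65),
 ("A fl",c1(57,412),18),("A nl",c1(97,500),18),("A fh",c1(322,323),18),("A nh",c1(372,408),18),("A legf",c1(350,348),12),("A legn",c1(390,405),12),("A bnl",c1(97,537),0),("A bnh",c1(420,412),5),
 ("B fh",c2(560,92),18),("B fr",c2(748,145),18),("B nr",c2(703,208),18),("B nh",c2(520,135),18),("B leg",c2(497,140),12),("B bnr",c2(703,222),0),("B bnh",c2(478,152),2)]:
    print(n,ray("scene",p,z))
E
```

```text
vL top [443.8  14.3  62. ]
vL bottom [437.6  17.7   4. ]
vR [ 448.9 -146.2   62. ]
turq [433.4 -86.5  62. ]
red [ 512.7 -165.1   62. ]
green [ 463.6 -207.3   62. ]
canL [465.  152.6  50. ]
canR [609.8  -0.8  50. ]
tub [611.3 144.8  41. ]
cup [ 614.8 -145.8   65. ]
A fl [582.  400.5  18. ]
A nl [520.9 395.3  18. ]
A fh [585.4 289.6  18. ]
A nh [520.5 286.1  18. ]
A legf [570.2 282.5  12. ]
A legn [525.6 277.9  12. ]
A bnl [520.6 399.4   0. ]
A bnh [523.2 266.8   5. ]
B fh [ 610.6 -315.7   18. ]
B fr [ 513.6 -367.1   18. ]
B nr [ 477.6 -300.2   18. ]
B nh [ 583.5 -264.6   18. ]
B leg [ 593.2 -256.9   12. ]
B bnr [ 486.8 -312.8    0. ]
B bnh [ 600.8 -250.8    2. ]
```

```bash
python3 -m creep '[{"dx":0.13,"dy":0.13},{"dx":0.27,"dy":0.27},{"dx":0.4,"dy":0.4},{"dx":0.52,"dy":0.52},{"dx":0.62,"dy":0.75}]' && python3 -m creep '[{"dx":0,"dy":0.12},{"dx":0,"dy":0.2},{"dx":0,"dy":0.2},{"dx":0,"dy":0.2},{"dx":0,"dy":0.2}]' ; python3 - <<'E'
from h import *
import cv2,pickle
s=ctrl.read_state();print(s["eef_pos"],s["tool_rot"],s["clock"])
c=get_calibration("wrist");im=get_image("wrist")
pickle.dump(c,open("w1.pkl","wb"));cv2.imwrite("pics/w1.png",im[...,::-1]);print(c)
E
```

```text
[ 257.59333769 -596.19740205  230.49092372] [-3.13994791e+00  2.66664801e-05  4.07811774e-01] 0.1
{'mtx': array([[309.70691629,   0.        , 317.27420239],
       [  0.        , 309.70691629, 201.99757687],
       [  0.        ,   0.        ,   1.        ]]), 'world_from_camera': array([[ 3.95899173e-01, -8.79968523e-01, -2.62524748e-01,
         3.24869631e+02],
       [-9.18292709e-01, -3.79852298e-01, -1.11582848e-01,
        -5.67546538e+02],
       [-1.53123448e-03,  2.85250120e-01, -9.58451890e-01,
         3.74631919e+02],
       [ 0.00000000e+00,  0.00000000e+00,  0.00000000e+00,
         1.00000000e+00]])}$[0]: bad value
```

View pics/w1.png

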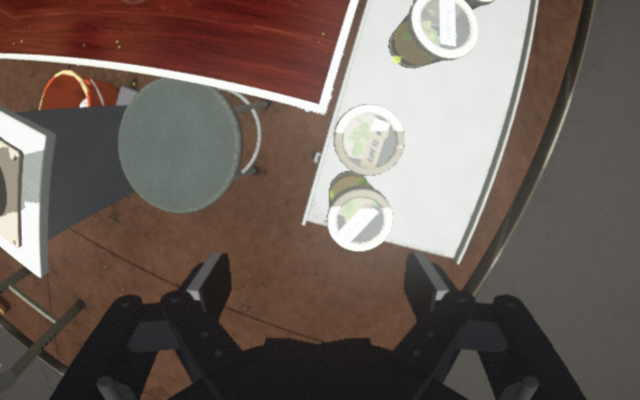

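The picture still shows the start: the rows were refused. They need all the keys.

```bash
python3 -m creep '[{"dx":0.1,"dy":0.1,"dz":0,"rx":0,"ry":0,"rz":0,"grip":-1},{"dx":0.21,"dy":0.21,"dz":0,"rx":0,"ry":0,"rz":0,"grip":-1},{"dx":0.32,"dy":0.32,"dz":0,"rx":0,"ry":0,"rz":0,"grip":-1},{"dx":0.43,"dy":0.43,"dz":0.1,"rx":0,"ry":0,"rz":0,"grip":-1},{"dx":0.5,"dy":0.54,"dz":0.1,"rx":0,"ry":0,"rz":0,"grip":-1}]'; python3 -m creep '[{"dx":0,"dy":0.14,"dz":0,"rx":0,"ry":0,"rz":0,"grip":-1},{"dx":0,"dy":0.28,"dz":0,"rx":0,"ry":0,"rz":0,"grip":-1},{"dx":0,"dy":0.3,"dz":0,"rx":0,"ry":0,"rz":0,"grip":-1},{"dx":0,"dy":0.3,"dz":0,"rx":0,"ry":0,"rz":0,"grip":-1},{"dx":0,"dy":0.3,"dz":0,"rx":0,"ry":0,"rz":0,"grip":-1}]'; python3 - <<'E'
from h import *
import cv2,pickle
s=ctrl.read_state();print(s["eef_pos"],s["tool_rot"],s["clock"])
c=get_calibration("wrist");im=get_image("wrist")
pickle.dump(c,open("w2.pkl","wb"));cv2.imwrite("pics/w2.png",im[...,::-1])
E
```

```text
clock: 0.78
eef_pos: [459.9, -380.8, 273.2]
tool_rot: [3.138, -0.002, 0.407]
force: [0.9, 0.3, 0.2]
width: 85.6
gripper_force: 0.0
clock: 1.4
eef_pos: [457.5, -262.6, 271.3]
tool_rot: [3.141, 0.0, 0.405]
force: [0.4, -0.2, -0.4]
width: 85.4
gripper_force: 0.0
[ 457.54149872 -262.60430333  271.29191667] [3.14055918e+00 3.86566716e-04 4.05264541e-01] 1.4
```

View pics/w2.png

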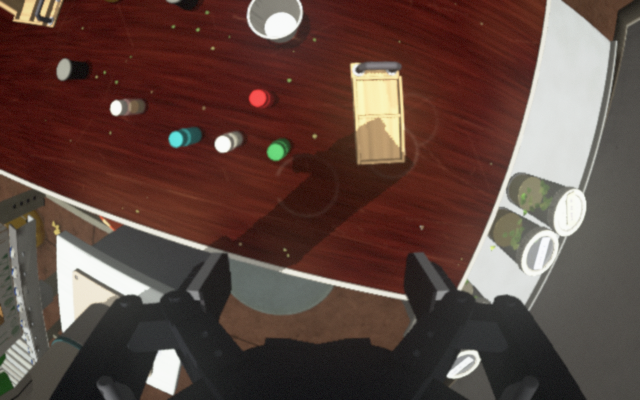

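The wrist picture shows carrier B at (378,115), vials at (230,141) and (120,107), and a canister at (66,70). I'll enlarge it.

```bash
python3 - <<'E'
import cv2,numpy as np
a=cv2.imread("pics/w2.png")
l=cv2.resize(a[50:180,335:425],None,fx=4,fy=4,interpolation=cv2.INTER_CUBIC)
r=cv2.resize(a[50:160,50:160],None,fx=4,fy=4,interpolation=cv2.INTER_CUBIC);r=cv2.copyMakeBorder(r,0,80,0,0,0)
cv2.imwrite("pics/c3.png",np.hstack([l,r]))
E
```

```text
(no output)
```

View pics/c3.png

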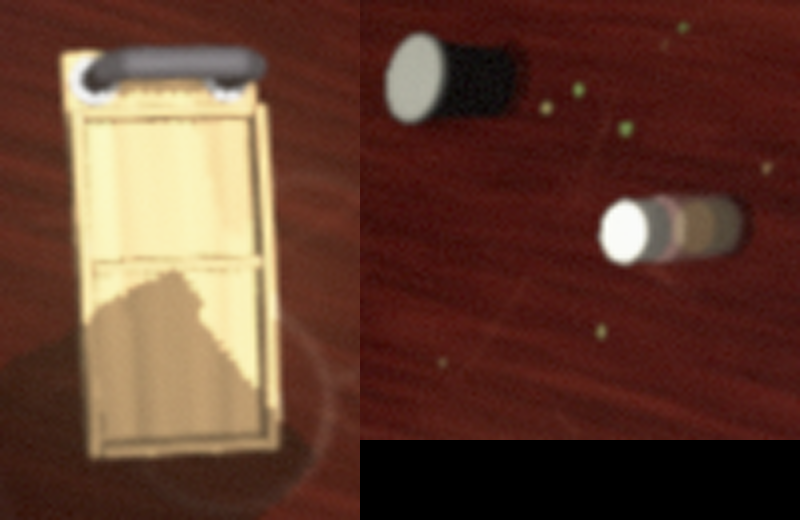

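```bash
python3 - <<'E'
from h import *
import pickle
c=pickle.load(open("w2.pkl","rb"))
L=lambda x,y:((x+.5)/4-.5+335,(y+.5)/4-.5+50)
R=lambda x,y:((x-360+.5)/4-.5+50,(y+.5)/4-.5+50)
q=[ray("wrist",L(*p),18,c) for p in [(70,108),(265,106),(279,447),(90,457)]]
print(q);m=np.mean(q,0);a=q[0]+q[1]-q[2]-q[3];y=np.arctan2(a[1],a[0]);print(m,y,[np.linalg.norm(q[i]-q[i-1]) for i in range(4)])
for x in(30,-25):print(x,m[:2]+x*np.array([np.cos(y),np.sin(y)]))
print("vL",ray("wrist",R(623,232),62,c),"can?",ray("wrist",R(416,78),50,c))
for n,p,z in [("vR",(235,139),62),("turq",(176,139),62),("green",(275,153),62),("red",(259,99),62)]:print(n,ray("wrist",p,z,c))
E
```

```text
[array([ 585.2, -256.3,   18. ]), array([ 613.8, -313.2,   18. ]), array([ 513.5, -365.1,   18. ]), array([ 484.3, -308.2,   18. ])]
[ 549.2 -310.7   18. ] 0.47629015940972386 [np.float64(113.46550136495235), np.float64(63.68335732355819), np.float64(112.93228059328295), np.float64(63.95506234849594)]
30 [ 575.86105827 -296.94543813]
-25 [ 526.98245145 -322.16213489]
vL [442.6  17.1  62. ] can? [466.1 151.8  50. ]
vR [ 460.8 -157.5   62. ]
turq [434.1 -85.7  62. ]
green [ 463.1 -207.6   62. ]
red [ 514.2 -166.9   62. ]
```

```bash
python3 - <<'E'
from h import *
import pickle,cv2
c=pickle.load(open("w2.pkl","rb"));a=cv2.imread("pics/w2.png")
for x0,y0,x1,y1 in[(205,125,250,160),(100,92,150,125)]:
    m=(a[y0:y1,x0:x1].min(2)>170).astype('uint8')
    n,l,st,ce=cv2.connectedComponentsWithStats(m)
    for i in range(1,n):
        if st[i,4]>15:print(st[i],ce[i]+[x0,y0],ray("wrist",ce[i]+[x0,y0],62,c))
E
```

```text
[ 10  11  16  16 208] [222.43269231 143.60576923] [ 450.1 -144.9   62. ]
[ 10   8  12  15 131] [115.78625954 107.52671756] [443.   16.5  62. ]
```

```bash
python3 -m creep '[{"dx":0,"dy":0.1,"dz":-0.05,"rx":0,"ry":0,"rz":-0.027,"grip":-0.18},{"dx":-0.01,"dy":0.2,"dz":-0.1,"rx":0,"ry":0,"rz":-0.055,"grip":-0.18},{"dx":-0.02,"dy":0.293,"dz":-0.2,"rx":0,"ry":0,"rz":-0.082,"grip":-0.18},{"dx":-0.02,"dy":0.293,"dz":-0.3,"rx":0,"ry":0,"rz":-0.11,"grip":-0.18},{"dx":-0.02,"dy":0.293,"dz":-0.36,"rx":0,"ry":0,"rz":-0.127,"grip":-0.18}]'; python3 -m creep '[{"dx":0,"dy":0,"dz":0,"rx":0,"ry":0,"rz":0,"grip":-0.18},{"dx":0,"dy":0,"dz":0,"rx":0,"ry":0,"rz":0,"grip":-0.18},{"dx":0,"dy":0,"dz":0,"rx":0,"ry":0,"rz":0,"grip":-0.18},{"dx":0,"dy":0,"dz":0,"rx":0,"ry":0,"rz":0,"grip":-0.18},{"dx":0,"dy":0,"dz":0,"rx":0,"ry":0,"rz":0,"grip":-0.18}]'; python3 - <<'E'
from h import *
import cv2,pickle
c=get_calibration("wrist");im=get_image("wrist")
pickle.dump(c,open("w3.pkl","wb"));cv2.imwrite("pics/w3.png",im[...,::-1])
E
```

```text
clock: 2.08
eef_pos: [449.3, -144.1, 125.6]
tool_rot: [3.14, 0.001, -0.395]
force: [0.3, -0.2, 0.1]
width: 50.4
gripper_force: 0.0
clock: 2.7
eef_pos: [450.0, -143.6, 127.8]
tool_rot: [-3.141, -0.001, -0.39]
force: [0.1, -0.8, -1.1]
width: 50.6
gripper_force: 0.0
```

View pics/w3.png

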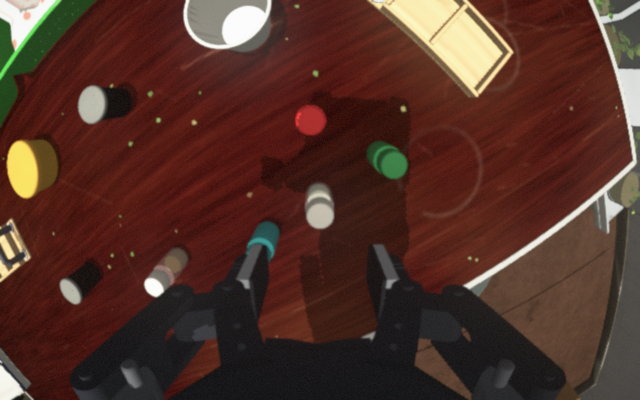

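The vial is centred between the fingers at (319,213), with the turquoise one left of the left finger. Checking numbers.

```bash
python3 - <<'E'
from h import *
import pickle
c=pickle.load(open("w3.pkl","rb"))
for n,p,z in [("vR",(319,214),62),("turq top",(261,249),62),("canR",(93,103),50),("canL",(71,291),50),("vL",(154,286),62)]:print(n,ray("wrist",p,z,c))
E
```

```text
vR [ 451.3 -145.1   62. ]
turq top [442. -94.  62.]
canR [611.1  -2.7  50. ]
canL [465.7 150.2  50. ]
vL [443.4  15.7  62. ]
```

```bash
python3 -m creep '[{"dx":0,"dy":-0.004,"dz":-0.08,"rx":0,"ry":0,"rz":0,"grip":-0.18},{"dx":0,"dy":-0.004,"dz":-0.16,"rx":0,"ry":0,"rz":0,"grip":-0.18},{"dx":0,"dy":-0.004,"dz":-0.23,"rx":0,"ry":0,"rz":0,"grip":-0.18},{"dx":0,"dy":-0.004,"dz":-0.278,"rx":0,"ry":0,"rz":0,"grip":-0.18},{"dx":0,"dy":-0.004,"dz":-0.278,"rx":0,"ry":0,"rz":0,"grip":-0.18}]'; python3 -m creep '[{"dx":0,"dy":0,"dz":0,"rx":0,"ry":0,"rz":0,"grip":1},{"dx":0,"dy":0,"dz":0,"rx":0,"ry":0,"rz":0,"grip":1},{"dx":0,"dy":0,"dz":0,"rx":0,"ry":0,"rz":0,"grip":1},{"dx":0,"dy":0,"dz":0,"rx":0,"ry":0,"rz":0,"grip":1},{"dx":0,"dy":0,"dz":0,"rx":0,"ry":0,"rz":0,"grip":1}]'
```

```text
clock: 3.38
eef_pos: [449.0, -144.9, 15.1]
tool_rot: [3.141, 0.002, -0.391]
force: [0.7, -0.1, 0.9]
width: 50.5
gripper_force: 0.0
clock: 4.0
eef_pos: [450.7, -145.3, 17.2]
tool_rot: [-3.141, -0.002, -0.39]
force: [0.6, 0.3, 7.3]
width: 20.5
gripper_force: 59.0
```

```bash
python3 -m creep '[{"dx":0,"dy":0,"dz":0.07,"rx":0,"ry":0,"rz":0,"grip":1},{"dx":0,"dy":0,"dz":0.16,"rx":0,"ry":0,"rz":0,"grip":1},{"dx":0,"dy":0,"dz":0.25,"rx":0,"ry":0,"rz":0.02,"grip":1},{"dx":0.03,"dy":-0.04,"dz":0.25,"rx":0,"ry":0,"rz":0.045,"grip":1},{"dx":0.1,"dy":-0.12,"dz":0.25,"rx":0,"ry":0,"rz":0.07,"grip":1}]'; python3 -m creep '[{"dx":0.07,"dy":-0.08,"dz":0,"rx":0,"ry":0,"rz":0.025,"grip":1},{"dx":0.14,"dy":-0.18,"dz":0,"rx":0,"ry":0,"rz":0.05,"grip":1},{"dx":0.19,"dy":-0.24,"dz":0,"rx":0,"ry":0,"rz":0.068,"grip":1},{"dx":0.213,"dy":-0.26,"dz":0,"rx":0,"ry":0,"rz":0.068,"grip":1},{"dx":0.213,"dy":-0.26,"dz":0,"rx":0,"ry":0,"rz":0.068,"grip":1}]';  python3 - <<'E'
from h import *
import cv2,pickle
c=get_calibration("wrist");im=get_image("wrist")
pickle.dump(c,open("w4.pkl","wb"));cv2.imwrite("pics/w4.png",im[...,::-1])
E
```

```text
clock: 4.62
eef_pos: [489.7, -192.0, 117.2]
tool_rot: [-3.141, -0.0, 0.057]
force: [-0.2, 0.2, 0.5]
width: 20.7
gripper_force: 58.8
clock: 5.25
eef_pos: [574.8, -296.5, 115.9]
tool_rot: [-3.141, 0.0, 0.475]
force: [-0.0, 1.7, -0.6]
width: 20.8
gripper_force: 58.8
```

View pics/w4.png

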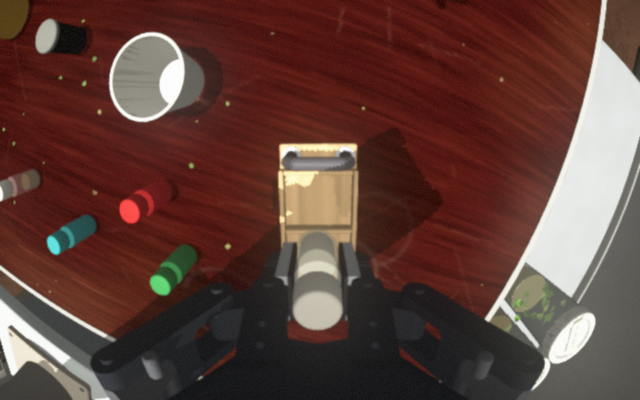

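The vial is held upright at (318,275). Carrier B is directly below, handle at (318,160) and divider at (318,227).

```bash
python3 - <<'E'
from h import *
import pickle
c=pickle.load(open("w4.pkl","rb"))
y=.476;o=np.array([549.2,-310.7])
for p in [(284,169),(356,169),(318,228)]:
    r=ray("wrist",p,18,c);d=r[:2]-o;print(r,d@[np.cos(y),np.sin(y)],d@[-np.sin(y),np.cos(y)])
E
python3 -m creep '[{"dx":0,"dy":0,"dz":-0.06,"rx":0,"ry":0,"rz":0,"grip":1},{"dx":0,"dy":0,"dz":-0.12,"rx":0,"ry":0,"rz":0,"grip":1},{"dx":0.002,"dy":0,"dz":-0.17,"rx":0,"ry":0,"rz":0,"grip":1},{"dx":0.002,"dy":0,"dz":-0.2,"rx":0,"ry":0,"rz":0,"grip":1},{"dx":0.002,"dy":0,"dz":-0.2,"rx":0,"ry":0,"rz":0,"grip":1}]'
```

```text
[ 588.1 -260.    18. ] 57.80781392368519 27.238881206183677
[ 614.3 -311.1   18. ] 57.679863498809986 -30.186144946955974
[ 555.8 -307.1   18. ] 7.515929634698139 0.17550420583236293
clock: 5.92
eef_pos: [575.2, -296.5, 35.3]
tool_rot: [-3.14, 0.001, 0.477]
force: [0.3, 0.5, -0.2]
width: 20.8
gripper_force: 58.9
```

```bash
python3 -m creep '[{"dx":0,"dy":0,"dz":-0.016,"rx":0,"ry":0,"rz":0,"grip":1},{"dx":0,"dy":0,"dz":-0.028,"rx":0,"ry":0,"rz":0,"grip":1},{"dx":0,"dy":0,"dz":-0.031,"rx":0,"ry":0,"rz":0,"grip":1},{"dx":0,"dy":0,"dz":-0.031,"rx":0,"ry":0,"rz":0,"grip":1},{"dx":0,"dy":0,"dz":-0.031,"rx":0,"ry":0,"rz":0,"grip":1}]'
```

```text
clock: 6.55
eef_pos: [576.0, -297.2, 23.9]
tool_rot: [3.141, -0.0, 0.477]
force: [0.0, 1.4, -0.5]
width: 21.2
gripper_force: 58.9
```

```bash
python3 -m creep '[{"dx":0,"dy":0,"dz":-0.004,"rx":0,"ry":0,"rz":0,"grip":1},{"dx":0,"dy":0,"dz":-0.004,"rx":0,"ry":0,"rz":0,"grip":1},{"dx":0,"dy":0,"dz":-0.004,"rx":0,"ry":0,"rz":0,"grip":1},{"dx":0,"dy":0,"dz":-0.004,"rx":0,"ry":0,"rz":0,"grip":-0.1},{"dx":0,"dy":0,"dz":-0.004,"rx":0,"ry":0,"rz":0,"grip":-0.1}]'; python3 -m creep '[{"dx":0,"dy":0,"dz":0,"rx":0,"ry":0,"rz":0,"grip":-0.1},{"dx":0,"dy":0,"dz":0,"rx":0,"ry":0,"rz":0,"grip":-0.1},{"dx":0,"dy":0,"dz":0.06,"rx":0,"ry":0,"rz":0,"grip":-0.1},{"dx":0,"dy":0,"dz":0.16,"rx":0,"ry":0,"rz":0,"grip":-0.1},{"dx":0,"dy":0,"dz":0.28,"rx":0,"ry":0,"rz":0,"grip":-0.1}]'
```

```text
clock: 7.18
eef_pos: [575.6, -297.0, 21.8]
tool_rot: [-3.141, 0.0, 0.477]
force: [-0.3, 0.1, 0.1]
width: 47.0
gripper_force: 0.0
clock: 7.8
eef_pos: [575.1, -296.8, 134.4]
tool_rot: [-3.14, 0.001, 0.477]
force: [-0.2, -0.5, 0.1]
width: 46.6
gripper_force: 0.0
```

```bash
python3 -m creep '[{"dx":0.02,"dy":0.15,"dz":0,"rx":0,"ry":0,"rz":0,"grip":-0.4},{"dx":0.04,"dy":0.3,"dz":0,"rx":0,"ry":0,"rz":0,"grip":-0.4},{"dx":0.06,"dy":0.45,"dz":0,"rx":0,"ry":0,"rz":0,"grip":-0.4},{"dx":0.088,"dy":0.6,"dz":0,"rx":0,"ry":0,"rz":0,"grip":-0.4},{"dx":0.088,"dy":0.737,"dz":0,"rx":0,"ry":0,"rz":0,"grip":-0.4}]'; python3 -m creep '[{"dx":0,"dy":0,"dz":0,"rx":0,"ry":0,"rz":0,"grip":-0.4},{"dx":0,"dy":0,"dz":0,"rx":0,"ry":0,"rz":0,"grip":-0.4},{"dx":0,"dy":0,"dz":-0.08,"rx":0,"ry":0,"rz":0,"grip":-0.4},{"dx":0,"dy":0,"dz":-0.14,"rx":0,"ry":0,"rz":0,"grip":-0.4},{"dx":0,"dy":0,"dz":-0.14,"rx":0,"ry":0,"rz":0,"grip":-0.4}]';  python3 - <<'E'
from h import *
import cv2,pickle
c=get_calibration("wrist");im=get_image("wrist")
pickle.dump(c,open("w5.pkl","wb"));cv2.imwrite("pics/w5.png",im[...,::-1])
E
```

```text
clock: 8.43
eef_pos: [611.8, 0.4, 134.2]
tool_rot: [3.141, -0.002, 0.478]
force: [0.3, -0.4, 0.2]
width: 59.8
gripper_force: 0.0
clock: 9.05
eef_pos: [609.4, -4.7, 76.5]
tool_rot: [-3.141, 0.004, 0.474]
force: [-0.4, -1.1, 0.5]
width: 60.3
gripper_force: 0.0
```

View pics/w5.png

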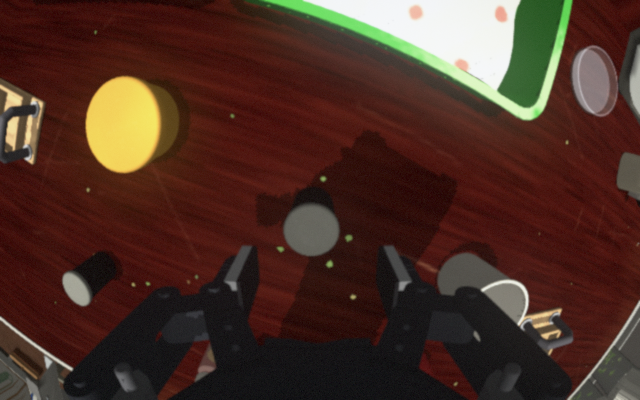

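The canister lid is at (312,230), between the open fingers.

```bash
python3 - <<'E'
from h import *
import pickle
c=pickle.load(open("w5.pkl","rb"))
print(ray("wrist",(312,230),50,c),ray("wrist",(124,124),41,c),ray("wrist",(77,289),50,c),ctrl.read_state()["eef_pos"])
E
```

```text
[6.124e+02 2.000e-01 5.000e+01] [616.6 141.6  41. ] [467.6 151.7  50. ] [610.55816273  -4.36073735  77.75911901]
```

```bash
python3 -m creep '[{"dx":0.002,"dy":0.006,"dz":-0.04,"rx":0,"ry":0,"rz":0,"grip":-0.4},{"dx":0.002,"dy":0.006,"dz":-0.1,"rx":0,"ry":0,"rz":0,"grip":-0.4},{"dx":0.002,"dy":0.006,"dz":-0.14,"rx":0,"ry":0,"rz":0,"grip":-0.4},{"dx":0.002,"dy":0.006,"dz":-0.154,"rx":0,"ry":0,"rz":0,"grip":-0.4},{"dx":0.002,"dy":0.006,"dz":-0.154,"rx":0,"ry":0,"rz":0,"grip":-0.4}]'; python3 -m creep '[{"dx":0,"dy":0,"dz":0,"rx":0,"ry":0,"rz":0,"grip":1},{"dx":0,"dy":0,"dz":0,"rx":0,"ry":0,"rz":0,"grip":1},{"dx":0,"dy":0,"dz":0,"rx":0,"ry":0,"rz":0,"grip":1},{"dx":0,"dy":0,"dz":0,"rx":0,"ry":0,"rz":0,"grip":1},{"dx":0,"dy":0,"dz":0,"rx":0,"ry":0,"rz":0,"grip":1}]'
```

```text
clock: 9.72
eef_pos: [611.9, 0.0, 16.4]
tool_rot: [3.142, 0.0, 0.477]
force: [0.1, 0.5, 0.2]
width: 59.8
gripper_force: 0.0
clock: 10.35
eef_pos: [612.6, 0.2, 17.4]
tool_rot: [3.141, -0.002, 0.477]
force: [-0.1, -0.2, 7.3]
width: 29.9
gripper_force: 59.0
```

```bash
python3 -m creep '[{"dx":0,"dy":0,"dz":0.07,"rx":0,"ry":0,"rz":0,"grip":1},{"dx":0,"dy":0,"dz":0.17,"rx":0,"ry":0,"rz":0,"grip":1},{"dx":0,"dy":-0.03,"dz":0.26,"rx":0,"ry":0,"rz":0,"grip":1},{"dx":-0.04,"dy":-0.15,"dz":0.26,"rx":0,"ry":0,"rz":0,"grip":1},{"dx":-0.08,"dy":-0.28,"dz":0.26,"rx":0,"ry":0,"rz":0,"grip":1}]'; python3 -m creep '[{"dx":-0.04,"dy":-0.14,"dz":0,"rx":0,"ry":0,"rz":0,"grip":1},{"dx":-0.08,"dy":-0.28,"dz":0,"rx":0,"ry":0,"rz":0,"grip":1},{"dx":-0.11,"dy":-0.42,"dz":0,"rx":0,"ry":0,"rz":0,"grip":1},{"dx":-0.133,"dy":-0.525,"dz":0,"rx":0,"ry":0,"rz":0,"grip":1},{"dx":-0.133,"dy":-0.525,"dz":0,"rx":0,"ry":0,"rz":0,"grip":1}]'; python3 -m creep '[{"dx":0,"dy":0,"dz":0,"rx":0,"ry":0,"rz":0,"grip":1},{"dx":0,"dy":0,"dz":0,"rx":0,"ry":0,"rz":0,"grip":1},{"dx":0,"dy":0,"dz":0,"rx":0,"ry":0,"rz":0,"grip":1},{"dx":0,"dy":0,"dz":0,"rx":0,"ry":0,"rz":0,"grip":1},{"dx":0,"dy":0,"dz":0,"rx":0,"ry":0,"rz":0,"grip":1}]';  python3 - <<'E'
from h import *
import cv2,pickle
c=get_calibration("wrist");im=get_image("wrist")
pickle.dump(c,open("w6.pkl","wb"));cv2.imwrite("pics/w6.png",im[...,::-1])
E
```

```text
clock: 10.98
eef_pos: [579.7, -112.2, 121.0]
tool_rot: [3.141, -0.001, 0.479]
force: [0.2, 0.5, -0.5]
width: 29.8
gripper_force: 59.3
clock: 11.6
eef_pos: [523.8, -327.5, 120.2]
tool_rot: [3.14, 0.003, 0.469]
force: [0.6, 0.5, 0.0]
width: 29.8
gripper_force: 59.3
clock: 12.22
eef_pos: [526.8, -321.6, 120.6]
tool_rot: [3.142, -0.0, 0.477]
force: [0.4, -0.2, -0.7]
width: 29.8
gripper_force: 59.3
```

View pics/w6.png

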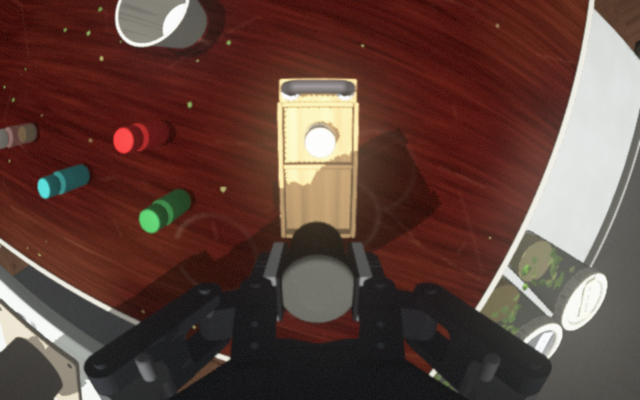

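The vial stands in the handle bay at (320,141) and the canister is held upright over the other bay. Placing it.

```bash
python3 -m creep '[{"dx":0,"dy":0,"dz":-0.08,"rx":0,"ry":0,"rz":0,"grip":1},{"dx":0,"dy":0,"dz":-0.16,"rx":0,"ry":0,"rz":0,"grip":1},{"dx":0,"dy":0,"dz":-0.21,"rx":0,"ry":0,"rz":0,"grip":1},{"dx":0,"dy":0,"dz":-0.235,"rx":0,"ry":0,"rz":0,"grip":1},{"dx":0,"dy":0,"dz":-0.24,"rx":0,"ry":0,"rz":0,"grip":1}]'; python3 -m creep '[{"dx":0,"dy":0,"dz":0,"rx":0,"ry":0,"rz":0,"grip":1},{"dx":0,"dy":0,"dz":-0.002,"rx":0,"ry":0,"rz":0,"grip":1},{"dx":0,"dy":0,"dz":-0.004,"rx":0,"ry":0,"rz":0,"grip":1},{"dx":0,"dy":0,"dz":-0.004,"rx":0,"ry":0,"rz":0,"grip":1},{"dx":0,"dy":0,"dz":-0.004,"rx":0,"ry":0,"rz":0,"grip":1}]'
```

```text
clock: 12.9
eef_pos: [526.7, -322.0, 24.3]
tool_rot: [-3.142, 0.0, 0.477]
force: [0.2, 0.7, -0.1]
width: 29.9
gripper_force: 59.4
clock: 13.52
eef_pos: [526.7, -321.9, 23.0]
tool_rot: [3.141, -0.0, 0.477]
force: [-0.3, 0.8, -0.0]
width: 29.6
gripper_force: 59.4
```

Release (opening 55) and rise, then toward the left vial (443,16).

```bash
python3 -m creep '[{"dx":0,"dy":0,"dz":-0.002,"rx":0,"ry":0,"rz":0,"grip":-0.3},{"dx":0,"dy":0,"dz":-0.002,"rx":0,"ry":0,"rz":0,"grip":-0.3},{"dx":0,"dy":0,"dz":-0.002,"rx":0,"ry":0,"rz":0,"grip":-0.3},{"dx":0,"dy":0,"dz":-0.002,"rx":0,"ry":0,"rz":0,"grip":-0.3},{"dx":0,"dy":0,"dz":0.06,"rx":0,"ry":0,"rz":0,"grip":-0.3}]'; python3 -m creep '[{"dx":0,"dy":0,"dz":0.1,"rx":0,"ry":0,"rz":0,"grip":-0.3},{"dx":0,"dy":0,"dz":0.22,"rx":0,"ry":0,"rz":0,"grip":-0.3},{"dx":-0.05,"dy":0.1,"dz":0.22,"rx":0,"ry":0,"rz":0.025,"grip":-0.3},{"dx":-0.1,"dy":0.24,"dz":0.22,"rx":0,"ry":0,"rz":0.05,"grip":-0.3},{"dx":-0.15,"dy":0.38,"dz":0.22,"rx":0,"ry":0,"rz":0.075,"grip":-0.3}]'
```

```text
clock: 14.15
eef_pos: [525.2, -321.0, 45.5]
tool_rot: [-3.138, 0.002, 0.477]
force: [-0.1, 0.0, 0.0]
width: 55.8
gripper_force: 0.0
clock: 14.78
eef_pos: [466.1, -168.5, 135.3]
tool_rot: [3.141, -0.001, 0.953]
force: [0.2, 0.8, -1.2]
width: 55.5
gripper_force: 0.0
```

```bash
python3 -m creep '[{"dx":-0.02,"dy":0.13,"dz":0,"rx":0,"ry":0,"rz":0.025,"grip":-0.2},{"dx":-0.04,"dy":0.27,"dz":0,"rx":0,"ry":0,"rz":0.05,"grip":-0.2},{"dx":-0.06,"dy":0.4,"dz":0,"rx":0,"ry":0,"rz":0.075,"grip":-0.2},{"dx":-0.06,"dy":0.455,"dz":0,"rx":0,"ry":0,"rz":0.098,"grip":-0.2},{"dx":-0.06,"dy":0.455,"dz":0,"rx":0,"ry":0,"rz":0.098,"grip":-0.2}]'; python3 -m creep '[{"dx":0,"dy":0,"dz":0,"rx":0,"ry":0,"rz":0,"grip":-0.2},{"dx":0,"dy":0,"dz":-0.02,"rx":0,"ry":0,"rz":0,"grip":-0.2},{"dx":0,"dy":0,"dz":-0.05,"rx":0,"ry":0,"rz":0,"grip":-0.2},{"dx":0,"dy":0,"dz":-0.05,"rx":0,"ry":0,"rz":0,"grip":-0.2},{"dx":0,"dy":0,"dz":-0.05,"rx":0,"ry":0,"rz":0,"grip":-0.2}]';  python3 - <<'E'
from h import *
import cv2,pickle
s=ctrl.read_state();print(s["eef_pos"],s["qpos"])
c=get_calibration("wrist");im=get_image("wrist")
pickle.dump(c,open("w7.pkl","wb"));cv2.imwrite("pics/w7.png",im[...,::-1])
E
```

```text
clock: 15.4
eef_pos: [442.8, 13.8, 135.2]
tool_rot: [3.141, -0.001, 1.567]
force: [0.8, 0.5, 0.6]
width: 51.2
gripper_force: 0.0
clock: 16.02
eef_pos: [442.5, 12.0, 114.6]
tool_rot: [-3.141, 0.0, 1.564]
force: [0.0, 0.0, 0.2]
width: 50.9
gripper_force: 0.0
[442.45598148  11.99786774 114.64050432] [ 0.07121673  0.55024758 -0.22908206  2.18216354  0.28415152  0.43705302
 -0.39091659]
```

View pics/w7.png

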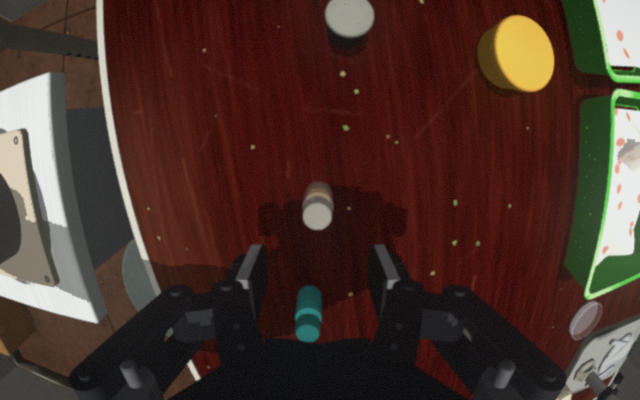

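The vial cap is at (317,213). The turquoise one at (308,315) is well behind.

```bash
python3 - <<'E'
from h import *
import pickle
c=pickle.load(open("w7.pkl","rb"))
print(ray("wrist",(317,213),62,c),ray("wrist",(307,331),62,c),ray("wrist",(350,16),50,c))
E
```

```text
[442.8  18.4  62. ] [433.8 -83.1  62. ] [465.9 152.1  50. ]
```

```bash
python3 -m creep '[{"dx":0,"dy":0.012,"dz":-0.06,"rx":0,"ry":0,"rz":0,"grip":-0.2},{"dx":0,"dy":0.012,"dz":-0.12,"rx":0,"ry":0,"rz":0,"grip":-0.2},{"dx":0,"dy":0.012,"dz":-0.2,"rx":0,"ry":0,"rz":0,"grip":-0.2},{"dx":0,"dy":0.012,"dz":-0.244,"rx":0,"ry":0,"rz":0,"grip":-0.2},{"dx":0,"dy":0.012,"dz":-0.244,"rx":0,"ry":0,"rz":0,"grip":-0.2}]'; python3 -m creep '[{"dx":0,"dy":0,"dz":0,"rx":0,"ry":0,"rz":0,"grip":1},{"dx":0,"dy":0,"dz":0,"rx":0,"ry":0,"rz":0,"grip":1},{"dx":0,"dy":0,"dz":0,"rx":0,"ry":0,"rz":0,"grip":1},{"dx":0,"dy":0,"dz":0,"rx":0,"ry":0,"rz":0,"grip":1},{"dx":0,"dy":0,"dz":0,"rx":0,"ry":0,"rz":0,"grip":1}]'
```

```text
clock: 16.7
eef_pos: [442.3, 17.0, 16.6]
tool_rot: [-3.14, -0.001, 1.565]
force: [-0.5, 0.6, -0.2]
width: 51.2
gripper_force: 0.0
clock: 17.32
eef_pos: [443.1, 16.9, 18.2]
tool_rot: [3.14, 0.0, 1.564]
force: [-0.2, -0.1, 7.2]
width: 21.3
gripper_force: 59.1
```

```bash
python3 -m creep '[{"dx":0,"dy":0,"dz":0.07,"rx":0,"ry":0,"rz":0,"grip":1},{"dx":0,"dy":0,"dz":0.17,"rx":0,"ry":0,"rz":0,"grip":1},{"dx":0,"dy":0.03,"dz":0.26,"rx":0,"ry":0,"rz":0,"grip":1},{"dx":0.05,"dy":0.14,"dz":0.26,"rx":0,"ry":0,"rz":0,"grip":1},{"dx":0.1,"dy":0.26,"dz":0.26,"rx":0,"ry":0,"rz":0,"grip":1}]'; python3 -m creep '[{"dx":0.05,"dy":0.13,"dz":0,"rx":0,"ry":0,"rz":0,"grip":1},{"dx":0.1,"dy":0.26,"dz":0,"rx":0,"ry":0,"rz":0,"grip":1},{"dx":0.15,"dy":0.38,"dz":0,"rx":0,"ry":0,"rz":0,"grip":1},{"dx":0.173,"dy":0.48,"dz":0,"rx":0,"ry":0,"rz":0,"grip":1},{"dx":0.173,"dy":0.48,"dz":0,"rx":0,"ry":0,"rz":0,"grip":1}]';python3 -m creep '[{"dx":0,"dy":0,"dz":0,"rx":0,"ry":0,"rz":0,"grip":1},{"dx":0,"dy":0,"dz":0,"rx":0,"ry":0,"rz":0,"grip":1},{"dx":0,"dy":0,"dz":0,"rx":0,"ry":0,"rz":0,"grip":1},{"dx":0,"dy":0,"dz":0,"rx":0,"ry":0,"rz":0,"grip":1},{"dx":0,"dy":0,"dz":0,"rx":0,"ry":0,"rz":0,"grip":1}]';  python3 - <<'E'
from h import *
import cv2,pickle
c=get_calibration("wrist");im=get_image("wrist")
pickle.dump(c,open("w8.pkl","wb"));a=im[...,::-1];cv2.imwrite("pics/w8f.png",a)
cv2.imwrite("pics/w8.png",cv2.resize(a[100:350,200:440],None,fx=2.4,fy=2.4,interpolation=cv2.INTER_CUBIC))
E
```

```text
clock: 17.95
eef_pos: [483.6, 121.0, 122.3]
tool_rot: [3.14, 0.0, 1.561]
force: [1.7, -0.5, -0.4]
width: 21.3
gripper_force: 58.8
clock: 18.58
eef_pos: [550.9, 318.0, 121.6]
tool_rot: [3.141, -0.004, 1.569]
force: [0.1, 0.3, 0.0]
width: 20.9
gripper_force: 58.8
clock: 19.2
eef_pos: [551.9, 312.6, 121.4]
tool_rot: [3.142, -0.0, 1.564]
force: [0.4, 0.6, -0.2]
width: 20.9
gripper_force: 58.8
```

View pics/w8.png

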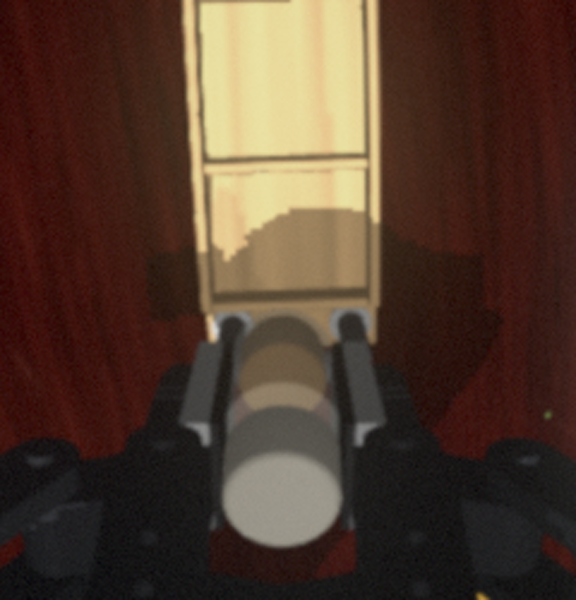

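The vial is held upright. Carrier A's divider is at crop (286,162), with the handle-end wall from (207,308) to (378,303).

```bash
python3 - <<'E'
from h import *
import pickle
c=pickle.load(open("w8.pkl","rb"))
f=lambda x,y:((x+.5)/2.4-.5+200,(y+.5)/2.4-.5+100)
for p in [(207,308),(378,303),(286,162),(187,30),(381,30),(195,163),(380,160)]:print(p,ray("wrist",f(*p),18,c))
E
```

```text
(207, 308) [525.3 288.4  18. ]
(378, 303) [586.6 289.8  18. ]
(286, 162) [553.9 341.   18. ]
(187, 30) [521.6 386.   18. ]
(381, 30) [585.6 385.6  18. ]
(195, 163) [523.1 341.   18. ]
(380, 160) [585.8 341.6  18. ]
```

```bash
python3 -m creep '[{"dx":0.006,"dy":0.007,"dz":-0.05,"rx":0,"ry":0,"rz":0.003,"grip":1},{"dx":0.006,"dy":0.007,"dz":-0.12,"rx":0,"ry":0,"rz":0.003,"grip":1},{"dx":0.006,"dy":0.007,"dz":-0.19,"rx":0,"ry":0,"rz":0.003,"grip":1},{"dx":0.006,"dy":0.007,"dz":-0.23,"rx":0,"ry":0,"rz":0.003,"grip":1},{"dx":0.006,"dy":0.007,"dz":-0.24,"rx":0,"ry":0,"rz":0.003,"grip":1}]'; python3 -m creep '[{"dx":0,"dy":0,"dz":0,"rx":0,"ry":0,"rz":0,"grip":1},{"dx":0,"dy":0,"dz":-0.002,"rx":0,"ry":0,"rz":0,"grip":1},{"dx":0,"dy":0,"dz":-0.004,"rx":0,"ry":0,"rz":0,"grip":1},{"dx":0,"dy":0,"dz":-0.004,"rx":0,"ry":0,"rz":0,"grip":1},{"dx":0,"dy":0,"dz":-0.004,"rx":0,"ry":0,"rz":0,"grip":1}]'
```

```text
clock: 19.88
eef_pos: [553.2, 315.3, 23.7]
tool_rot: [-3.139, 0.001, 1.583]
force: [-2.9, -1.5, 6.6]
width: 20.7
gripper_force: 59.6
clock: 20.5
eef_pos: [554.4, 315.7, 23.9]
tool_rot: [3.141, -0.0, 1.583]
force: [0.0, -0.6, -0.0]
width: 21.0
gripper_force: 58.8
```

```bash
python3 -m creep '[{"dx":0,"dy":0,"dz":-0.002,"rx":0,"ry":0,"rz":0,"grip":1},{"dx":0,"dy":0,"dz":-0.002,"rx":0,"ry":0,"rz":0,"grip":-0.1},{"dx":0,"dy":0,"dz":-0.002,"rx":0,"ry":0,"rz":0,"grip":-0.1},{"dx":0,"dy":0,"dz":-0.002,"rx":0,"ry":0,"rz":0,"grip":-0.1},{"dx":0,"dy":0,"dz":-0.002,"rx":0,"ry":0,"rz":0,"grip":-0.1}]'; python3 -m creep '[{"dx":0,"dy":0,"dz":0.06,"rx":0,"ry":0,"rz":0,"grip":-0.1},{"dx":0,"dy":0,"dz":0.16,"rx":0,"ry":0,"rz":0,"grip":-0.1},{"dx":0,"dy":-0.02,"dz":0.25,"rx":0,"ry":0,"rz":0,"grip":-0.4},{"dx":-0.06,"dy":-0.14,"dz":0.25,"rx":0,"ry":0,"rz":0,"grip":-0.4},{"dx":-0.13,"dy":-0.26,"dz":0.25,"rx":0,"ry":0,"rz":0,"grip":-0.4}]'; python3 -m creep '[{"dx":-0.06,"dy":-0.1,"dz":0,"rx":0,"ry":0,"rz":0,"grip":-0.4},{"dx":-0.09,"dy":-0.15,"dz":0,"rx":0,"ry":0,"rz":0,"grip":-0.4},{"dx":-0.09,"dy":-0.15,"dz":-0.02,"rx":0,"ry":0,"rz":0,"grip":-0.4},{"dx":-0.09,"dy":-0.15,"dz":-0.06,"rx":0,"ry":0,"rz":0,"grip":-0.4},{"dx":-0.09,"dy":-0.15,"dz":-0.06,"rx":0,"ry":0,"rz":0,"grip":-0.4}]';python3 - <<'E'
from h import *
import cv2,pickle
s=ctrl.read_state();print(s["eef_pos"])
c=get_calibration("wrist");im=get_image("wrist")
pickle.dump(c,open("w9.pkl","wb"));a=im[...,::-1];cv2.imwrite("pics/w9.png",a)
E
```

```text
clock: 21.12
eef_pos: [554.2, 315.7, 22.8]
tool_rot: [-3.141, 0.0, 1.583]
force: [-0.9, 0.7, -0.7]
width: 46.9
gripper_force: 0.0
clock: 21.75
eef_pos: [502.1, 210.8, 123.4]
tool_rot: [3.14, -0.001, 1.583]
force: [0.7, -0.6, -0.5]
width: 59.5
gripper_force: 0.0
clock: 22.38
eef_pos: [465.7, 152.7, 97.4]
tool_rot: [-3.139, -0.0, 1.584]
force: [-0.5, 0.5, -0.1]
width: 59.6
gripper_force: 0.0
[465.74031407 152.68841533  97.38797616]
```

View pics/w9.png

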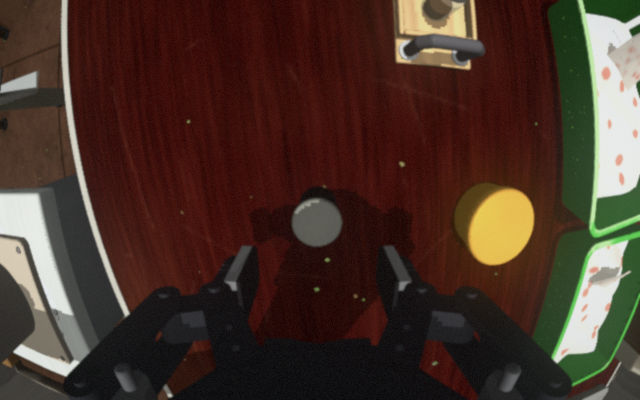

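The canister lid at (316,221) is centred between the fingers. The left vial stands in A's handle bay at (437,10).

```bash
python3 - <<'E'
from h import *
import pickle
c=pickle.load(open("w9.pkl","rb"))
print(ray("wrist",(316,221),50,c))
E
python3 -m creep '[{"dx":0,"dy":0,"dz":-0.04,"rx":0,"ry":0,"rz":0,"grip":-0.4},{"dx":0,"dy":0,"dz":-0.1,"rx":0,"ry":0,"rz":0,"grip":-0.4},{"dx":0,"dy":0,"dz":-0.16,"rx":0,"ry":0,"rz":0,"grip":-0.4},{"dx":0,"dy":0,"dz":-0.202,"rx":0,"ry":0,"rz":0,"grip":-0.4},{"dx":0,"dy":0,"dz":-0.202,"rx":0,"ry":0,"rz":0,"grip":-0.4}]'; python3 -m creep '[{"dx":0,"dy":0,"dz":0,"rx":0,"ry":0,"rz":0,"grip":1},{"dx":0,"dy":0,"dz":0,"rx":0,"ry":0,"rz":0,"grip":1},{"dx":0,"dy":0,"dz":0,"rx":0,"ry":0,"rz":0,"grip":1},{"dx":0,"dy":0,"dz":0,"rx":0,"ry":0,"rz":0,"grip":1},{"dx":0,"dy":0,"dz":0,"rx":0,"ry":0,"rz":0,"grip":1}]'
```

```text
[465.3 155.2  50. ]
clock: 23.05
eef_pos: [465.2, 151.7, 16.6]
tool_rot: [-3.139, 0.001, 1.584]
force: [-0.3, -0.4, -0.2]
width: 60.0
gripper_force: 0.0
clock: 23.68
eef_pos: [466.6, 151.9, 18.7]
tool_rot: [3.141, -0.0, 1.583]
force: [-1.0, 0.8, 6.0]
width: 29.7
gripper_force: 59.4
```

```bash
python3 -m creep '[{"dx":0,"dy":0,"dz":0.07,"rx":0,"ry":0,"rz":0,"grip":1},{"dx":0,"dy":0,"dz":0.17,"rx":0,"ry":0,"rz":0,"grip":1},{"dx":0,"dy":0.03,"dz":0.27,"rx":0,"ry":0,"rz":0,"grip":1},{"dx":0.06,"dy":0.14,"dz":0.27,"rx":0,"ry":0,"rz":0,"grip":1},{"dx":0.1,"dy":0.26,"dz":0.27,"rx":0,"ry":0,"rz":0,"grip":1}]'; python3 -m creep '[{"dx":0.05,"dy":0.12,"dz":0,"rx":0,"ry":0,"rz":0,"grip":1},{"dx":0.1,"dy":0.24,"dz":0,"rx":0,"ry":0,"rz":0,"grip":1},{"dx":0.118,"dy":0.285,"dz":0,"rx":0,"ry":0,"rz":0,"grip":1},{"dx":0.118,"dy":0.285,"dz":0,"rx":0,"ry":0,"rz":0,"grip":1},{"dx":0.118,"dy":0.285,"dz":0,"rx":0,"ry":0,"rz":0,"grip":1}]';python3 -m creep '[{"dx":0,"dy":0,"dz":0,"rx":0,"ry":0,"rz":0,"grip":1},{"dx":0,"dy":0,"dz":0,"rx":0,"ry":0,"rz":0,"grip":1},{"dx":0,"dy":0,"dz":0,"rx":0,"ry":0,"rz":0,"grip":1},{"dx":0,"dy":0,"dz":0,"rx":0,"ry":0,"rz":0,"grip":1},{"dx":0,"dy":0,"dz":0,"rx":0,"ry":0,"rz":0,"grip":1}]'
```

```text
clock: 24.3
eef_pos: [508.1, 255.6, 126.9]
tool_rot: [3.139, 0.0, 1.58]
force: [0.8, -0.4, -0.2]
width: 29.4
gripper_force: 59.4
clock: 24.92
eef_pos: [553.1, 367.8, 125.6]
tool_rot: [-3.141, 0.002, 1.582]
force: [0.5, -0.5, -0.3]
width: 29.9
gripper_force: 59.4
clock: 25.55
eef_pos: [553.4, 369.7, 126.1]
tool_rot: [-3.142, -0.0, 1.583]
force: [-0.2, -0.2, -0.5]
width: 30.0
gripper_force: 59.4
```

```bash
python3 -m creep '[{"dx":0,"dy":0,"dz":-0.07,"rx":0,"ry":0,"rz":0,"grip":1},{"dx":0,"dy":0,"dz":-0.15,"rx":0,"ry":0,"rz":0,"grip":1},{"dx":0,"dy":0,"dz":-0.21,"rx":0,"ry":0,"rz":0,"grip":1},{"dx":0,"dy":0,"dz":-0.245,"rx":0,"ry":0,"rz":0,"grip":1},{"dx":0,"dy":0,"dz":-0.252,"rx":0,"ry":0,"rz":0,"grip":1}]'; python3 -m creep '[{"dx":0,"dy":0,"dz":0,"rx":0,"ry":0,"rz":0,"grip":1},{"dx":0,"dy":0,"dz":-0.002,"rx":0,"ry":0,"rz":0,"grip":1},{"dx":0,"dy":0,"dz":-0.004,"rx":0,"ry":0,"rz":0,"grip":1},{"dx":0,"dy":0,"dz":-0.004,"rx":0,"ry":0,"rz":0,"grip":1},{"dx":0,"dy":0,"dz":-0.004,"rx":0,"ry":0,"rz":0,"grip":1}]'
```

```text
clock: 26.18
eef_pos: [553.1, 369.5, 24.6]
tool_rot: [-3.141, 0.001, 1.583]
force: [-0.2, -0.2, -0.0]
width: 29.9
gripper_force: 59.4
clock: 26.8
eef_pos: [553.6, 369.8, 24.0]
tool_rot: [3.141, -0.0, 1.583]
force: [0.3, 0.1, 1.6]
width: 30.0
gripper_force: 59.5
```

Release, rise, back off, then check the placings numerically from the scene camera (picture quota used up).

```bash
python3 -m creep '[{"dx":0,"dy":0,"dz":-0.001,"rx":0,"ry":0,"rz":0,"grip":-0.3},{"dx":0,"dy":0,"dz":-0.001,"rx":0,"ry":0,"rz":0,"grip":-0.3},{"dx":0,"dy":0,"dz":-0.001,"rx":0,"ry":0,"rz":0,"grip":-0.3},{"dx":0,"dy":0,"dz":-0.001,"rx":0,"ry":0,"rz":0,"grip":-0.3},{"dx":0,"dy":0,"dz":0.06,"rx":0,"ry":0,"rz":0,"grip":-0.3}]'; python3 -m creep '[{"dx":0,"dy":0,"dz":0.12,"rx":0,"ry":0,"rz":0,"grip":-0.3},{"dx":0,"dy":0,"dz":0.26,"rx":0,"ry":0,"rz":0,"grip":-0.3},{"dx":0,"dy":-0.05,"dz":0.36,"rx":0,"ry":0,"rz":0,"grip":-0.3},{"dx":-0.08,"dy":-0.18,"dz":0.45,"rx":0,"ry":0,"rz":0,"grip":-0.3},{"dx":-0.15,"dy":-0.3,"dz":0.45,"rx":0,"ry":0,"rz":0,"grip":-0.3}]';python3 -m creep '[{"dx":0,"dy":-0.1,"dz":0,"rx":0,"ry":0,"rz":0,"grip":-0.3},{"dx":0,"dy":-0.2,"dz":0,"rx":0,"ry":0,"rz":0,"grip":-0.3},{"dx":0,"dy":-0.3,"dz":0,"rx":0,"ry":0,"rz":0,"grip":-0.3},{"dx":0,"dy":-0.4,"dz":0,"rx":0,"ry":0,"rz":0,"grip":-0.3},{"dx":0,"dy":-0.4,"dz":0,"rx":0,"ry":0,"rz":0,"grip":-0.3}]'
python3 - <<'E'
from h import *
import cv2
a=cv2.cvtColor(get_image("scene"),cv2.COLOR_RGB2BGR);cv2.imwrite("pics/end.png",a);b=cv2.imread("pics/scene0.png")
c=get_calibration("scene");K=c["mtx"];T=np.linalg.inv(c["world_from_camera"])
def pj(p):
    q=K@(T@np.r_[p,1])[:3];return q[:2]/q[2]
h=cv2.cvtColor(a,cv2.COLOR_BGR2HSV).astype(int)
for n,p,white in [("vA",(554.5,315.5,67),1),("cA",(553.5,370,55),0),("vB",(576,-297,67),1),("cB",(527,-322,55),0)]:
    u,v=pj(p);x0,y0=int(u)-14,int(v)-10
    w=h[y0:y0+22,x0:x0+28]
    m=((w[...,1]<70)&(w[...,2]>(150 if white else 90))).astype('uint8')
    k,l,st,ce=cv2.connectedComponentsWithStats(m)
    for i in range(1,k):
        if st[i,4]>12:print(n,pj(p).round(1),st[i],(ce[i]+[x0,y0]).round(1),ray("scene",ce[i]+[x0,y0],p[2],c))
# bystanders: template shift
for n,(x0,y0,x1,y1) in {"tub":(234,192,268,224),"cup":(338,155,368,190),"red":(374,175,390,200),"A left":(138,245,172,278),"B right":(405,165,442,192)}.items():
    r=cv2.matchTemplate(a[y0-6:y1+6,x0-6:x1+6],b[y0:y1,x0:x1],cv2.TM_CCOEFF_NORMED);print(n,r.max().round(3),np.array(cv2.minMaxLoc(r)[3])-6)
# darkness below canister lids / text map
u,v=pj((527,-322,30));print("cB body",a[int(v),int(u)]);u,v=pj((553.5,370,30));print("cA body",a[int(v),int(u)])
E
```

```text
clock: 27.42
eef_pos: [552.2, 368.5, 46.1]
tool_rot: [-3.138, 0.003, 1.583]
force: [0.1, 0.2, -0.3]
width: 55.7
gripper_force: 0.0
clock: 28.05
eef_pos: [494.1, 250.6, 230.0]
tool_rot: [3.137, -0.003, 1.584]
force: [0.0, -0.7, -0.5]
width: 55.4
gripper_force: 0.0
clock: 28.68
eef_pos: [493.6, 86.1, 227.5]
tool_rot: [-3.141, 0.002, 1.577]
force: [0.4, -0.4, -1.0]
width: 55.6
gripper_force: 0.0
vA [181.3 228.1] [10  8 10  8 61] [181.6 229.1] [551.1 315.7  67. ]
vA [181.3 228.1] [12 18 10  4 25] [183.8 238.1] [520.5 318.8  67. ]
cA [154.9 241.5] [  6   7  18  12 166] [154.6 243.3] [548.1 371.6  55. ]
vB [406.8 154.3] [13  9  7  5 28] [408.  154.7] [ 573.  -298.5   67. ]
cB [425.6 163.7] [10  9 12  7 71] [426.5 164.9] [ 520.9 -319.8   55. ]
tub 0.999 [0 0]
cup 0.998 [0 0]
red 0.794 [0 0]
A left 0.483 [2 6]
B right 0.559 [0 0]
cB body [33 36 46]
cA body [31 41 47]
```

All four tops are where upright containers in the bays should show. The tub and the cup have not moved.

```bash
python3 -c "
from cell import ctrl
print(ctrl.finish_job())"
```

```text
the job is handed in; nothing more can be done
None
```

I handed the job in after about 29 s: each carrier has an upright vial in the bay beside its handle and an upright canister in the other, and the yellow tub and white cup have not moved; I made the last check from scene-camera measurements only, having used all 14 picture views.

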